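# Load the spacer stack on the strap-edge machine's spindle

## Task

Thread the three steel spacer rings onto the upright spindle of the small strap-edge machine in order of size: the largest first, at the bottom, then the middle one, then the smallest on top, each lowered gently all the way down until it lies flat, not dropped or forced. The spindle stands off-centre in its disc, so feel for it with a light touch; leave the other things on the bench where they are.

Things in the scene. Friction and masses are not known exactly. Their poses are not given: they have to be found in the camera images.
- large_c (a point): Loose plain steel spacer ring lying flat, outer diameter 60 mm, bore 16.5 mm (straight through, no chamfer), 15 mm high, about 300 g. The point is its centre, half-way up, on the bore axis; z is the bore axis.
- middle_c (a point): Loose plain steel spacer ring lying flat, outer diameter 48 mm, bore 16.5 mm (straight through, no chamfer), 15 mm high, about 190 g. The point is its centre, half-way up, on the bore axis; z is the bore axis.
- small_c (a point): Loose plain steel spacer ring lying flat, outer diameter 36 mm, bore 16.5 mm (straight through, no chamfer), 15 mm high, about 95 g. The point is its centre, half-way up, on the bore axis; z is the bore axis.
- machine: Small strap-edge machine, fixed. Origin under the centre of its front plate (120 x 110 mm, 12 mm thick), on the 3 mm mat that the rings also lie on. On the plate lies a steel disc, 84 mm in diameter, its top 20 mm above this origin.
- housing (a point): Centre of the top of the machine's motor housing, 64 mm above the machine's origin and 122 mm along its +x from it; the housing is 85 mm (x) by 100 mm (y), a knob on it stands 6 mm higher.
- seat (a point): Centre of the disc's top, where the lowest ring comes to lie. The spindle is NOT here: this 14 mm upright steel rod rises 52 mm above the disc (flat tip, 1.5 mm chamfer) with its axis exactly 7 mm from this point, in an unmeasured direction that differs every time. The disc is clamped stiff and does not turn. Rings have 1.25 mm play all round on the rod; pressing with over 40 N counts as forced.
- cork_block: Bystander: loose cork sanding block 90 x 50 x 40 mm; origin at the centre of its underside.
- press_weight: Bystander: loose solid steel disc, 55 mm in diameter and 34 mm high, no hole; origin at the centre of its underside.
- awl: Bystander: loose wooden-handled awl, about 140 mm long, lying along its x axis (handle at -x).
- bone_slicker: Bystander: loose dark wooden slicker, 30 x 110 x 10 mm; origin at the centre of its underside.
- glue_jar: Bystander: loose closed jar, 60 mm in diameter and 75 mm high; origin at the centre of its underside.

How it is judged:
By the outcome, as a careful person would: the job done as asked, in the order asked, and still so for the second after the job is handed in, with the robot touching nothing.
It also fails if it takes over 72 s, if anything falls off the work surface, if the arm or the gripper's body presses on something with over 40 N, if the wrist force passes 120 N, or if a joint passes its speed limit or range.

## Robot

A 6-joint arm with a two-finger parallel gripper is mounted at the origin on the work surface. World frame = base frame: x ahead of the robot, y to its left, z up, the work surface at z = 0. Lengths are in m, angles in rad, forces in N, time in s.
With the tool pointing down it reaches from about 0.35 to 0.85 m from the base axis. Payload 8.1 kg.
Tool frame: the origin (TCP) lies at the centre of the arm's flange, where the gripper is bolted on; the fingertips stand 186 mm ahead of it and the grasp point (between the pads) lies 167 mm ahead of it; z points along the fingers, y is the line along which they close (so a half turn about z gives the same grasp; the last joint's range is limited). The gripper opens to 93 mm and grips with 3 to 60 N. Pads are 15 mm wide; open, the fingers measure 128 mm over their backs; the gripper's body (75 mm by 188 mm) begins 65 mm behind the grasp point.
Start: joints at [-1.307, 0.13, 1.488, -0, 1.523, -0.085], TCP at [0.205, -0.564, 0.405] pointing down, gripper open.
Joint ranges: [-2.96, 2.96], [-0.89, 2.26], [0.02, 2.5], [-1.34, 4.48], [0, 2.73], [-2.66, 2.66]. Speed limits (rad/s): [2.39, 2.39, 2.79, 3.14, 3.14, 3.14].

## Interface

Orientations are given as a rotation vector (axis times angle).
In Python, from plant import read_state, read_camera, camera_params, robot gives the robot as it stands.
- The arm moves only by the tool carry_out, never from a script. Its argument "targets" is a list of rows, each an object of numbers: "hand": the opening in per cent of the stroke, from 0 (shut) to 100 (fully open); "x", "y", "z": the shift along the tool's x, y, z in m; "ax", "ay", "az": the turn, a rotation vector about the tool's x, y, z in rad. In form: [{"hand": .., "x": .., "y": .., "z": .., "ax": .., "ay": .., "az": ..}, ...]. A call has 1 to 8 rows; each row is the pose to reach, as a shift and turn from the pose commanded when the call began, along the tool's axes at that moment; what a row does not reach only later rows make up. A row lasts 1/8 s, in which the tool goes at most 62.5 mm and 10.7 degrees, less where a joint would pass 70% of its speed; a pose out of reach is approached as far as the arm can. A call with a gripper value outside its range is refused whole. The fingers move at their own pace and stop on an object; "newtons" is the grip in N (left out, the last holds). Time passes only in rows, so rows that repeat a pose let the fingers close. It gives the time, the measured TCP pose, the force, the opening and the grip force at its end, in the units of the state.
- read_state(): the state, without advancing time (a new reading comes with each control period).
- read_camera(name): name is "scene" or "top" or "wrist"; returns (picture, depth): 420x560x3 uint8, blue, green, red; 420x560 float32, m along the optical axis (not along the pixel's ray), 0 where there is no reading.
- camera_params(name): a dict with "fx", "fy", "cx", "cy" (pixels), "k1" (the pictures are not rectified: a ray, as slopes to the right and down, at radius r is drawn at 1 + k1 r^2 times it, then the intrinsics apply), "position" and "rotation" of the camera in the world. Camera axes: x right, y up, looking along -z (the intrinsics and any distortion apply to the point x, -y, -z); pixel columns grow to the right and rows downward; lengths in m; the calibration is good to about 2 mm. A picture is of the moment at which its call begins: read the wrist's pose just before it. camera_params takes no time and is no camera call; for the wrist camera it gives the pose at the moment of the call.
- robot.close_job(): hands the job in; it is judged then, once.
The state is a dict: "t": time; "q": joint angles; "dq": joint speeds; "joint_torque": joint torques, N m; "tool_pos": TCP position; "orientation": TCP orientation; "force": force on the tool from outside, world axes, zero at the start; "wrist_torque": the same for the moment, N m; "opening": finger opening in m; "gripper_force": force on a finger pad.
Only numpy, scipy, OpenCV 4.12 (cv2) and the standard library are available. Lean on these libraries where they do the work, as an engineer would, in place of code of your own. Each camera call takes 0.05 s, during which the arm holds its last target. There are 200 camera calls.

## Working session

There is one attempt and no reset: what is moved stays moved. The work goes in short steps, Python scripts to look and compute and a tool call to move; the robot and the scene stay as the last step left them, time stands still between calls to the robot, and variables do not carry over. Pictures are saved under pics/ and viewed, at most 11 in all, crops included, and the job is handed in when it is done.

Besides the shell and the picture viewer there is one more tool, called after "Emit:" as name([rows], argument=value, ...), one row to a line, values as JSON. carry_out: Moves the arm, as the interface text tells. Its arguments: {"type":"object","properties":{"targets":{"type":"array","items":{"type":"object","properties":{"hand":{"type":"number"},"x":{"type":"number"},"y":{"type":"number"},"z":{"type":"number"},"ax":{"type":"number"},"ay":{"type":"number"},"az":{"type":"number"}}}},"newtons":{"type":"number"}},"required":["targets"]}

```bash
mkdir -p pics; ls
cat > h.py <<'E'
import numpy as np,cv2
from plant import read_state, read_camera, camera_params, robot
def ray(p,u,v):
    d=np.array([(u-p['cx'])/p['fx'],(v-p['cy'])/p['fy']]);s=d.copy()
    for _ in range(20): s=d/(1+p['k1']*(s@s))
    R=np.array(p['rotation']);R=R if R.shape==(3,3) else cv2.Rodrigues(R)[0]
    return R@np.array([s[0],-s[1],-1.]),np.array(p['position'])
def at_z(p,u,v,z):
    r,o=ray(p,u,v);return o+r*(z-o[2])/r[2]
def at_d(p,u,v,d):
    r,o=ray(p,u,v);return o+r*d
E
python3 - <<'E'
from h import *
s=read_state();print(s)
for n in('top','scene'):
    p=camera_params(n);print(n,p)
    im,d=read_camera(n);cv2.imwrite(f'pics/{n}0.png',cv2.resize(im,(784,588)));np.savez(f'{n}0.npz',im=im,d=d)
E
```

```text
pics
{'t': 0.0, 'q': array([-1.30739510e+00,  1.31174874e-01,  1.48927574e+00, -1.95440595e-05,
        1.52300399e+00, -8.53789400e-02]), 'dq': array([-0.00068044, -0.00168866, -0.00102223, -0.0010291 , -0.00095206,
       -0.00234743]), 'joint_torque': array([-1.53328365e-04, -5.59837961e+01, -4.91769361e+01,  7.69393472e-02,
        3.51545541e-02, -1.21648645e-04]), 'tool_pos': array([ 0.20502055, -0.56364172,  0.40368089]), 'orientation': array([-3.09211769e+00, -5.44769884e-01,  2.90361348e-04]), 'force': array([ 0.10616084, -0.50822623, -0.62862844]), 'wrist_torque': array([0.03788186, 0.0538292 , 0.02344437]), 'gripper_force': 0.0, 'opening': 0.09294800030326175}
top {'fx': 521.0037697679312, 'fy': 521.0037697679312, 'cx': 277.7731139019548, 'cy': 211.60727414795636, 'k1': -0.18505844884285286, 'position': array([0.28922061, 0.01618936, 1.30086232]), 'rotation': array([ 0.17210534, -0.1672339 , -1.57809812])}
scene {'fx': 388.2851515961049, 'fy': 388.2851515961049, 'cx': 276.57441509155046, 'cy': 210.16209029050387, 'k1': -0.08898642464767262, 'position': array([1.32543811, 0.1765084 , 0.61882355]), 'rotation': array([0.68753489, 0.82845253, 1.60034437])}
```

View pics/top0.png

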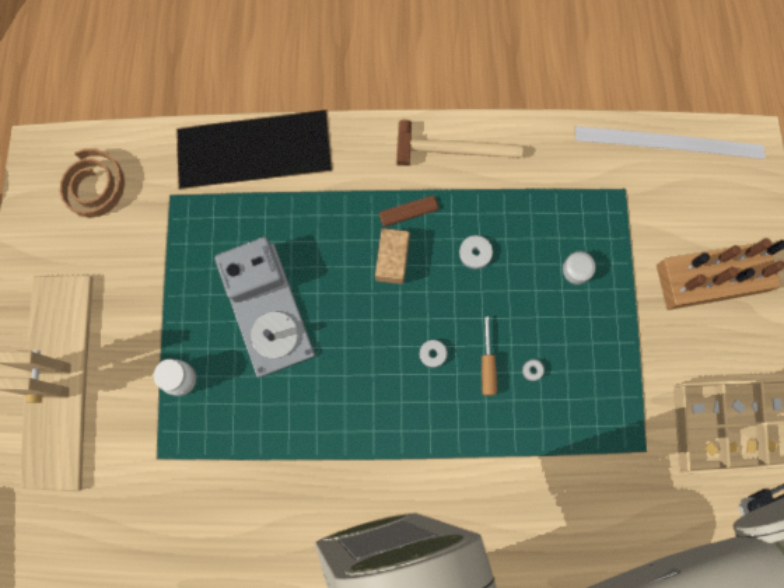

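View pics/scene0.png

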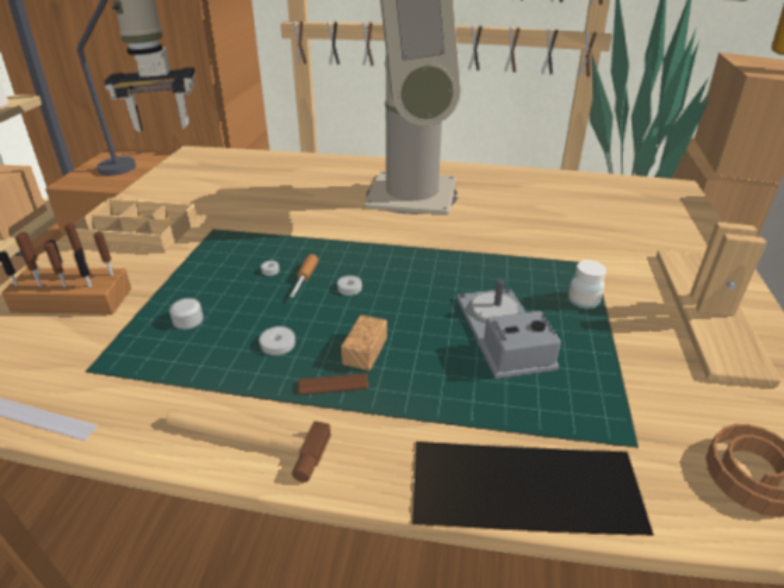

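The top view shows the large ring at (476,252), the middle ring at (433,353), the small ring at (533,370), the disc at (274,335) and the housing at (250,268), all at 1.4x scale. Next I'll enlarge crops of these.

Run:
```python
from h import *
D=np.load('top0.npz');im=D['im'];d=D['d'];p=camera_params('top')
S=np.load('scene0.npz')['im']
c=lambda u,v,w,h,k,im=im: cv2.resize(im[v:v+h,u:u+w],None,fx=k,fy=k,interpolation=cv2.INTER_CUBIC)
A=c(150,165,80,110,5)            # machine 400x550
B=np.vstack([c(320,160,40,40,4.5)[:180,:180],c(290,233,40,40,4.5),c(360,244,40,40,4.5)])
C=c(320,195,44,108,5,S)
C=C[:540]
H=550;pad=lambda x:np.pad(x,((0,H-x.shape[0]),(0,0),(0,0)))
cv2.imwrite('pics/crop.png',np.hstack([pad(A),pad(B),pad(C)]))
for n,u,v in(('L',476,252),('M',433,353),('S',533,370),('disc',274,335)):
    print(n,at_z(p,u/1.4,v/1.4,.018 if n!='disc' else .023))
# ring centroid by threshold
g=cv2.cvtColor(im,cv2.COLOR_BGR2HSV)
for n,u,v,r in(('L',340,180,18),('M',309,252,14),('S',381,264,12)):
    m=np.zeros(g.shape[:2],np.uint8);m[v-r:v+r+1,u-r:u+r+1]=((g[v-r:v+r+1,u-r:u+r+1,1]<60)&(g[v-r:v+r+1,u-r:u+r+1,2]>130))*255
    cs=max(cv2.findContours(m,0,1)[0],key=cv2.contourArea);e=cv2.fitEllipse(cs);print(n,e,at_z(p,*e[0],.018))
```

```text
L [ 0.65089031 -0.1422696   0.018     ]
M [ 0.46618903 -0.05856525  0.018     ]
S [ 0.432526   -0.23586431  0.018     ]
disc [0.50146417 0.22404908 0.023     ]
L ((339.2799987792969, 179.47669982910156), (22.574317932128906, 23.075674057006836), 59.59302520751953) [ 0.65230507 -0.14047409  0.018     ]
M ((308.7881164550781, 252.0841827392578), (18.597253799438477, 18.659839630126953), 38.114166259765625) [ 0.46635559 -0.0573326   0.018     ]
S ((380.22119140625, 264.0497131347656), (14.016904830932617, 14.414789199829102), 39.97213363647461) [ 0.43314252 -0.2346501   0.018     ]
```

View pics/crop.png

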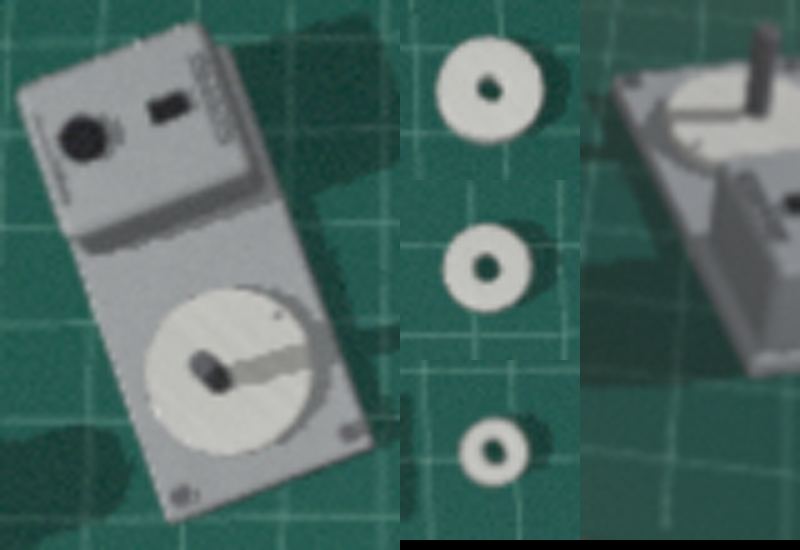

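```bash
cat >> h.py <<'E'
from scipy.spatial.transform import Rotation as Ro
def plan(x,y,z,yaw=None,s=None):
    """tool-frame shift and turn; yaw = direction of tool y axis in the world (mod pi), tool straight down"""
    s=s or read_state();R=Ro.from_rotvec(s['orientation']);
    ty=R.apply([0,1,0]);cur=np.arctan2(ty[1],ty[0])
    if yaw is None: yaw=cur
    yaw=cur+(yaw-cur+np.pi/2)%np.pi-np.pi/2
    yv=np.array([np.cos(yaw),np.sin(yaw),0]);zv=np.array([0,0,-1.]);W=Ro.from_matrix(np.c_[np.cross(yv,zv),yv,zv])
    print('cur yaw',cur.round(3),'new',yaw.round(3),'q6',s['q'][5].round(2),'shift',R.inv().apply(np.array([x,y,z])-s['tool_pos']).round(4),'turn',(R.inv()*W).as_rotvec().round(4))
E
python3 - <<'E'
from h import *
p=camera_params('top');s=read_state()
tip=at_z(p,190.4,237.4,.075);base=at_z(p,194,241,.023);dc=at_z(p,195.8,239.2,.023);ho=at_z(p,150+133/5,165+130/5,.067)
print('tip',tip,'base',base,'disc',dc,'hous',ho)
# plate edges: left edge (18,95)->(168,522) crop
a=at_z(p,150+168/5,165+522/5,.015);b=at_z(p,150+373/5,165+443/5,.015);print('front corners',a,b,'machine y yaw',np.arctan2(*(a-b)[1::-1]))
w=camera_params('wrist');R=Ro.from_rotvec(s['orientation'])
print('wrist cam in tool',R.inv().apply(w['position']-s['tool_pos']),(R.inv()*Ro.from_rotvec(w['rotation'])).as_matrix().round(3),w['fx'])
plan(.652,-.140,.33)
plan(.652,-.140,.33,np.arctan2(*(a-b)[1::-1]))
E
```

```text
tip [0.49755132 0.22854693 0.075     ] base [0.49717686 0.22829599 0.023     ] disc [0.50167861 0.22383668 0.023     ] hous [0.61522767 0.26696522 0.067     ]
front corners [0.42711841 0.25465296 0.015     ] [0.46579684 0.15218374 0.015     ] machine y yaw 1.9317253782992951
wrist cam in tool [0.07556933 0.00110129 0.01967178] [[ 0.001  0.963  0.269]
 [ 1.    -0.001 -0.   ]
 [-0.     0.269 -0.963]] 360.24292094239735
cur yaw -1.222 new -1.222 q6 -0.09 shift [ 0.5648 -0.2452  0.0743] turn [-0.0017 -0.0001 -0.    ]
cur yaw -1.222 new -1.21 q6 -0.09 shift [ 0.5648 -0.2452  0.0743] turn [-0.0017 -0.0001 -0.0121]
```

Emit:
carry_out([
  {"x": 0.565,"y": -0.245,"z": 0.1},
  {"x": 0.565,"y": -0.245,"z": 0.1},
  {"x": 0.565,"y": -0.245,"z": 0.1},
  {"x": 0.565,"y": -0.245,"z": 0.1},
  {"x": 0.565,"y": -0.245,"z": 0.1},
  {"x": 0.565,"y": -0.245,"z": 0.1},
  {"x": 0.565,"y": -0.245,"z": 0.1},
  {"x": 0.565,"y": -0.245,"z": 0.1},
])

```text
schema error: expected keys hand, x, y, z, ax, ay, az
```

Emit:
carry_out([
  {"hand": 100,"x": 0.565,"y": -0.245,"z": 0.1,"ax": 0,"ay": 0,"az": 0},
  {"hand": 100,"x": 0.565,"y": -0.245,"z": 0.1,"ax": 0,"ay": 0,"az": 0},
  {"hand": 100,"x": 0.565,"y": -0.245,"z": 0.1,"ax": 0,"ay": 0,"az": 0},
  {"hand": 100,"x": 0.565,"y": -0.245,"z": 0.1,"ax": 0,"ay": 0,"az": 0},
  {"hand": 100,"x": 0.565,"y": -0.245,"z": 0.1,"ax": 0,"ay": 0,"az": 0},
  {"hand": 100,"x": 0.565,"y": -0.245,"z": 0.1,"ax": 0,"ay": 0,"az": 0},
  {"hand": 100,"x": 0.565,"y": -0.245,"z": 0.1,"ax": 0,"ay": 0,"az": 0},
  {"hand": 100,"x": 0.565,"y": -0.245,"z": 0.1,"ax": 0,"ay": 0,"az": 0},
])

```text
t: 1.1
tool_pos: [0.5646, -0.2229, 0.324]
orientation: [-3.094, -0.545, 0.001]
force: [0.2, -0.4, -0.2]
opening: 0.0926
gripper_force: 0.0
```

Emit:
carry_out([
  {"hand": 100,"x": 0.11,"y": -0.048,"z": 0.02,"ax": 0,"ay": 0,"az": 0},
  {"hand": 100,"x": 0.11,"y": -0.048,"z": 0.02,"ax": 0,"ay": 0,"az": 0},
  {"hand": 100,"x": 0.11,"y": -0.048,"z": 0.02,"ax": 0,"ay": 0,"az": 0},
  {"hand": 100,"x": 0.11,"y": -0.048,"z": 0.02,"ax": 0,"ay": 0,"az": 0},
  {"hand": 100,"x": 0.11,"y": -0.048,"z": 0.02,"ax": 0,"ay": 0,"az": 0},
])

```text
t: 1.72
tool_pos: [0.6498, -0.1431, 0.305]
orientation: [3.094, 0.543, 0.0]
force: [-0.1, 0.1, -0.4]
opening: 0.0932
gripper_force: 0.0
```

```bash
cat >> h.py <<'E'
def rings(im,z,p,amin=300):
    """ellipses of bright grey blobs, with centre on plane z"""
    g=cv2.cvtColor(im,cv2.COLOR_BGR2HSV);m=((g[...,1]<60)&(g[...,2]>130)).astype(np.uint8)*255
    m=cv2.morphologyEx(m,cv2.MORPH_OPEN,np.ones((3,3),np.uint8))
    for c in cv2.findContours(m,0,1)[0]:
        if cv2.contourArea(c)>amin:
            e=cv2.fitEllipse(c);print(np.round(e[0],1),np.round(e[1],1),'at',at_z(p,*e[0],z).round(4))
E
python3 - <<'E'
from h import *
p=camera_params('wrist');s=read_state();im,d=read_camera('wrist')
print(s['tool_pos'],s['t'],s['force']);rings(im,.018,p)
cv2.imwrite('pics/w1.png',im);plan(.652,-.140,.205)
E
```

```text
[ 0.6498468  -0.1431094   0.30500001] 1.725 [-0.12374844  0.09774563 -0.42594542]
[256.3 343.8] [  8.1 475.2] at [ 0.5361 -0.1657  0.018 ]
[427.5 290. ] [ 47.2 103.3] at [ 0.6328 -0.2829  0.018 ]
[135.8 292.4] [ 30.3 106.5] at [ 0.548  -0.0554  0.018 ]
[276.9 209.4] [75.  76.7] at [ 0.6551 -0.1416  0.018 ]
cur yaw -1.224 new -1.224 q6 0.93 shift [ 0.0031 -0.0024  0.1002] turn [ 0.0006 -0.0004  0.    ]
```

View pics/w1.png

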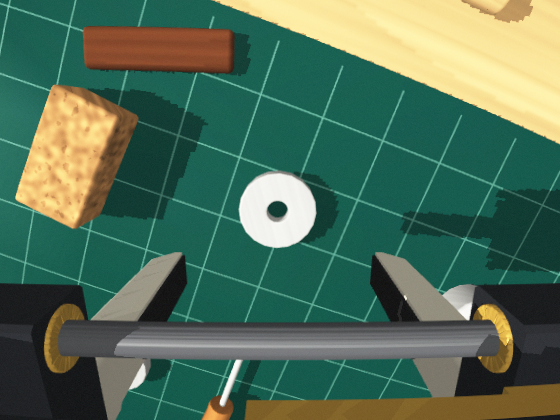

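The wrist view shows the large ring at (277,209), midway between the fingers. Next I'll descend on it and grip.

Emit:
carry_out([
  {"hand": 100,"x": 0.0055,"y": 0.0005,"z": 0.05,"ax": 0,"ay": 0,"az": 0},
  {"hand": 100,"x": 0.0055,"y": 0.0005,"z": 0.09,"ax": 0,"ay": 0,"az": 0},
  {"hand": 80,"x": 0.0055,"y": 0.0005,"z": 0.108,"ax": 0,"ay": 0,"az": 0},
  {"hand": 80,"x": 0.0055,"y": 0.0005,"z": 0.113,"ax": 0,"ay": 0,"az": 0},
  {"hand": 50,"x": 0.0055,"y": 0.0005,"z": 0.113,"ax": 0,"ay": 0,"az": 0},
  {"hand": 50,"x": 0.0055,"y": 0.0005,"z": 0.113,"ax": 0,"ay": 0,"az": 0},
  {"hand": 50,"x": 0.0055,"y": 0.0005,"z": 0.113,"ax": 0,"ay": 0,"az": 0},
], newtons=25)

```text
t: 2.65
tool_pos: [0.6567, -0.1407, 0.1938]
orientation: [3.092, 0.545, 0.005]
force: [-1.0, 0.1, 5.6]
opening: 0.0596
gripper_force: 25.0
```

Emit:
carry_out([
  {"hand": 50,"x": 0,"y": 0,"z": -0.04,"ax": 0,"ay": 0,"az": 0},
  {"hand": 50,"x": -0.01,"y": -0.03,"z": -0.09,"ax": 0,"ay": 0,"az": 0},
  {"hand": 50,"x": -0.084,"y": -0.401,"z": -0.108,"ax": 0,"ay": 0,"az": 0},
  {"hand": 50,"x": -0.084,"y": -0.401,"z": -0.108,"ax": 0,"ay": 0,"az": 0},
  {"hand": 50,"x": -0.084,"y": -0.401,"z": -0.108,"ax": 0,"ay": 0,"az": 0},
  {"hand": 50,"x": -0.084,"y": -0.401,"z": -0.108,"ax": 0,"ay": 0,"az": 0},
  {"hand": 50,"x": -0.084,"y": -0.401,"z": -0.108,"ax": 0,"ay": 0,"az": 0},
  {"hand": 50,"x": -0.084,"y": -0.401,"z": -0.108,"ax": 0,"ay": 0,"az": 0},
])

```text
t: 3.65
tool_pos: [0.4403, 0.2059, 0.2996]
orientation: [-3.094, -0.545, -0.001]
force: [1.5, 0.8, -3.8]
opening: 0.0602
gripper_force: 25.0
```

Run:
```python
from h import *
plan(.441,.208,.30,-1.222);s=read_state();print(s['opening'],s['tool_pos'],s['force'])
```

```text
cur yaw -1.222 new -1.222 q6 1.55 shift [ 0.0014 -0.0017 -0.0004] turn [-0.0001 -0.0005 -0.0002]
0.060182339805679996 [0.44025056 0.20590738 0.29964329] [ 1.5133257   0.83258575 -3.76550717]
```

Emit:
carry_out([
  {"hand": 50,"x": 0,"y": 0,"z": 0,"ax": 0,"ay": 0,"az": 0},
  {"hand": 50,"x": 0,"y": 0,"z": 0,"ax": 0,"ay": 0,"az": 0},
])

```text
t: 3.9
tool_pos: [0.4417, 0.2045, 0.2995]
orientation: [3.093, 0.547, 0.001]
force: [1.0, -0.5, -3.6]
opening: 0.0603
gripper_force: 25.0
```

Run:
```python
from h import *
p=camera_params('wrist');s=read_state();im,d=read_camera('wrist')
print(s['tool_pos'],s['t'],s['force']);np.savez('w2.npz',im=im,d=d,**{k:p[k] for k in p})
cv2.imwrite('pics/w2.png',cv2.resize(im[0:300,130:530],None,fx=2,fy=2,interpolation=cv2.INTER_CUBIC))
```

```text
[0.44169477 0.20450463 0.29950562] 3.9 [ 0.99454832 -0.47761546 -3.6258328 ]
```

View pics/w2.png

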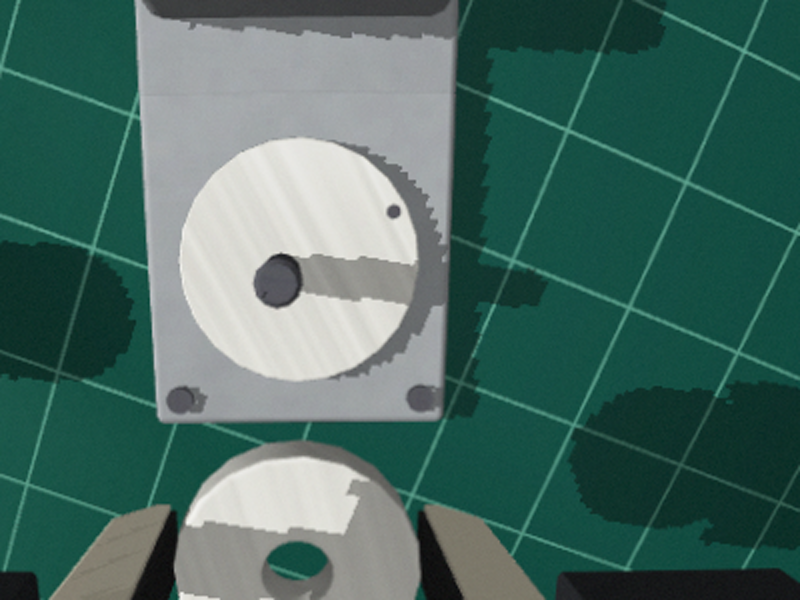

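The wrist crop (2x, origin 130,0) shows the spindle tip at about (277,282) and the disc at (299,259). The held ring's bore is at about (297,570). I'll fit these with projected models.

```bash
cat >> h.py <<'E'
def proj(p,X):
    R=Ro.from_rotvec(p['rotation']);c=R.inv().apply(np.atleast_2d(X)-p['position']);s=np.c_[c[:,0]/-c[:,2],-c[:,1]/-c[:,2]]
    s=s*(1+p['k1']*(s**2).sum(1,keepdims=True));return s*[p['fx'],p['fy']]+[p['cx'],p['cy']]
_t=np.linspace(0,2*np.pi,72)
def circ(x,y,z,r): return np.c_[x+r*np.cos(_t),y+r*np.sin(_t),z+0*_t]
def sil(p,cs):
    m=np.zeros((1260,1680),np.uint8);pts=np.vstack([proj(p,c) for c in cs])*3+1
    cv2.fillConvexPoly(m,cv2.convexHull(np.round(pts).astype(np.int32)),1);return cv2.resize(m,(560,420),interpolation=cv2.INTER_AREA) if 0 else m[1::3,1::3]
from scipy.optimize import minimize
def fit(p,mask,model,x0,step=.003):
    def f(x):
        m=sil(p,model(*x));return -(m&mask).sum()/max(1,(m|mask).sum())
    r=minimize(f,x0,method='Nelder-Mead',options=dict(initial_simplex=np.array(x0)+np.vstack([[0,0],np.eye(2)*step]),xatol=1e-5,fatol=1e-5));return r.x.round(4),round(-r.fun,3)
E
python3 - <<'E'
from h import *
D=np.load('w2.npz');im=D['im'];p={k:D[k] for k in('fx','fy','cx','cy','k1','position','rotation')}
g=cv2.cvtColor(im,cv2.COLOR_BGR2GRAY);s=read_state();T=np.array([.44169,.20450,.29951])
roi=np.zeros_like(g);roi[118:162,250:284]=1
dark=((g<110)&(roi>0)).astype(np.uint8)
print('dark',dark.sum(),'spindle',fit(p,dark,lambda x,y:[circ(x,y,.0735,.007),circ(x,y,.075,.0055),circ(x,y,.023,.007)],[.499,.228]))
b=(g>205).astype(np.uint8);b[:60]=0;b[200:]=0
c=max(cv2.findContours(b,0,1)[0],key=cv2.contourArea);m=np.zeros_like(g);cv2.fillConvexPoly(m,cv2.convexHull(c),1)
print('disc',fit(p,m,lambda x,y:[circ(x,y,.023,.042)],[.502,.224]))
# held ring: green bore seen through & outline: outline silhouettes vs edges
zt=T[2]-.1758
for dx in(-.004,-.002,0,.002,.004):
    o=T+np.array([.94,.342,0])*dx
    P=proj(p,circ(o[0],o[1],zt,.03));B=proj(p,circ(o[0],o[1],zt,.00825))
    print(dx,'top-edge',P[:,1].min().round(1),P[:,0].min().round(1),P[:,0].max().round(1),'bore top',B[:,1].min().round(1),B[:,1].max().round(1),B[:,0].mean())
v=im[210:330,262:296].copy();cv2.imwrite('pics/w2b.png',cv2.resize(im[210:330,200:350],None,fx=4,fy=4,interpolation=cv2.INTER_CUBIC))
E
```

```text
dark 498 spindle (array([0.5166, 0.2359]), np.float64(-0.0))
disc (array([0.5952, 0.2486]), np.float64(-0.0))
-0.004 top-edge 227.9 212.8 338.1 bore top 271.9 303.0 275.5412239449439
-0.002 top-edge 223.7 212.6 338.3 bore top 267.9 299.3 275.5419330648491
0 top-edge 219.4 212.4 338.6 bore top 264.0 295.6 275.54269018792104
0.002 top-edge 215.2 212.1 338.8 bore top 260.1 291.9 275.5434961090243
0.004 top-edge 210.9 211.9 339.0 bore top 256.1 288.1 275.54435163647554h.py:39: RuntimeWarning: overflow encountered in scalar negative
  m=sil(p,model(*x));return -(m&mask).sum()/max(1,(m|mask).sum())
```

View pics/w2b.png

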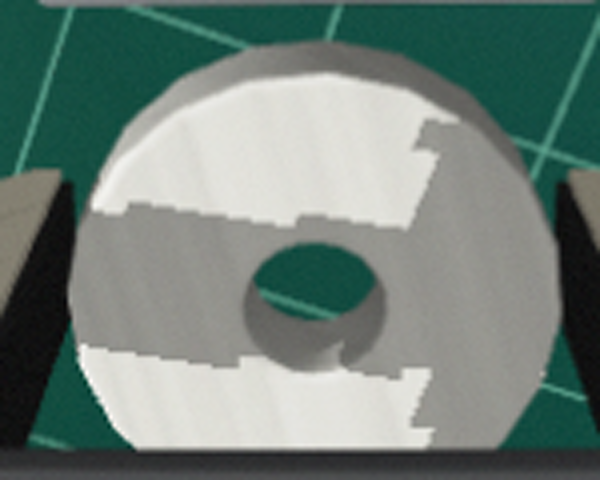

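```bash
sed -i 's/return -(m&mask).sum()/return -float((m\&mask).sum())/' h.py
python3 - <<'E'
from h import *
from scipy.optimize import least_squares
D=np.load('w2.npz');im=D['im'];p={k:D[k] for k in('fx','fy','cx','cy','k1','position','rotation')}
g=cv2.cvtColor(im,cv2.COLOR_BGR2GRAY)
roi=np.zeros_like(g);roi[118:162,250:284]=1
dark=((g<110)&(roi>0)).astype(np.uint8);print(g[128:160:3,258:282:3])
print('spindle',fit(p,dark,lambda x,y:[circ(x,y,.0735,.007),circ(x,y,.075,.0055),circ(x,y,.023,.007)],[.499,.228]))
c=(130+299/2,259/2);print('disc by eye',at_z(p,*c,.023),'tip by eye',at_z(p,130+277/2,282/2,.075))
b=(g>190).astype(np.uint8);b[:60]=0;b[195:]=0;b[:,:200]=0;b[:,360:]=0
c=max(cv2.findContours(b,0,1)[0],key=cv2.contourArea);m=np.zeros_like(g);cv2.fillConvexPoly(m,cv2.convexHull(c),1)
print('disc',cv2.boundingRect(c),fit(p,m,lambda x,y:[circ(x,y,.023,.042)],[.502,.224]))
# held ring, tool-frame x,y,z of top face from eye pixels
T=np.array([.44169,.20450,.29951]);tx=np.array([.9398,.3418,0]);ty=np.array([.3418,-.9398,0])
def res(a):
    o=T+tx*a[0]+ty*a[1]-[0,0,a[2]];P=proj(p,circ(*o,.03));B=proj(p,circ(*o,.00825))
    return [P[:,1].min()-228.2,P[:,0].min()-217.5,P[:,0].max()-340,B[:,1].min()-270.5,B[:,1].max()-303,B[:,0].mean()-279]
r=least_squares(res,[0,0,.176],x_scale=.01);print('ring in tool',r.x.round(4),r.fun.round(1))
E
```

```text
[[221 217 199  50  41  39 109 176]
 [221 203  86  76  71  59  38 111]
 [195  94  89  87  86  83  50  55]
 [ 99  88  89  90  87  90  86  49]
 [ 98  87  84  84  86  85  86  48]
 [ 97  86  88  88  86  89  88  49]
 [ 91  80  88  90  88  88  82 108]
 [212  86  87  87  90  88  51 217]
 [221 209 109  69  57  89 220 219]
 [217 222 216 217 221 221 217 219]
 [216 220 220 216 219 222 219 219]]
spindle (array([0.4979, 0.2293]), np.float64(0.912))
disc by eye [0.5043156  0.22502195 0.023     ] tip by eye [0.49804365 0.22951303 0.075     ]
disc (219, 69, 120, 122) (array([0.5027, 0.2251]), np.float64(0.985))
ring in tool [-0.0051  0.0016  0.1788] [ 0.1 -0.2  0.3  0.9 -1.  -0.1]
```

Emit:
carry_out([
  {"hand": 50,"x": 0.045,"y": -0.0043,"z": 0,"ax": 0,"ay": 0,"az": 0},
  {"hand": 50,"x": 0.0654,"y": -0.0043,"z": 0.01,"ax": 0,"ay": 0,"az": 0},
  {"hand": 50,"x": 0.0654,"y": -0.0043,"z": 0.025,"ax": 0,"ay": 0,"az": 0},
  {"hand": 50,"x": 0.0654,"y": -0.0043,"z": 0.029,"ax": 0,"ay": 0,"az": 0},
  {"hand": 50,"x": 0.0654,"y": -0.0043,"z": 0.029,"ax": 0,"ay": 0,"az": 0},
  {"hand": 50,"x": 0.0654,"y": -0.0043,"z": 0.029,"ax": 0,"ay": 0,"az": 0},
])

```text
t: 4.7
tool_pos: [0.5016, 0.2307, 0.271]
orientation: [-3.094, -0.545, -0.001]
force: [-0.3, -0.2, -3.3]
opening: 0.0597
gripper_force: 25.0
```

Run:
```python
from h import *
plan(.5017,.2309,.27);p=camera_params('wrist');s=read_state();im,d=read_camera('wrist');print(s['tool_pos'],s['force'])
cv2.imwrite('pics/w3.png',cv2.resize(im[210:330,200:350],None,fx=4,fy=4,interpolation=cv2.INTER_CUBIC))
```

```text
cur yaw -1.222 new -1.222 q6 1.56 shift [ 0.0002 -0.0002  0.001 ] turn [ 0.     -0.0007  0.    ]
[0.50159078 0.23067988 0.2709548 ] [-0.3464069  -0.17007004 -3.25089264]
```

View pics/w3.png

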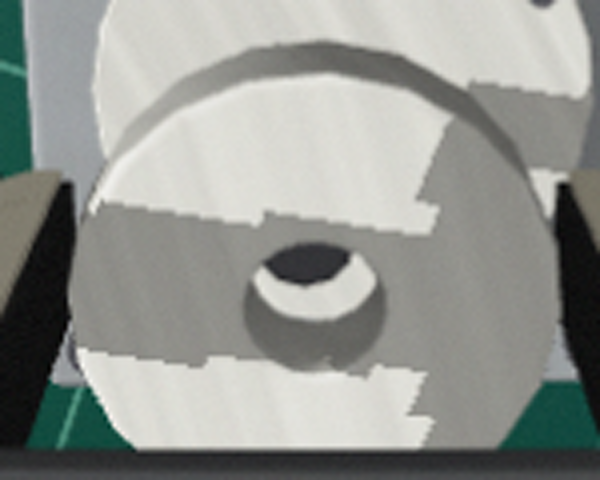

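Run:
```python
from h import *
p=camera_params('wrist');T=read_state()['tool_pos'];tx=np.array([.9398,.3418,0]);ty=np.array([.3418,-.9398,0])
def C(x,y,z,r): return (proj(p,circ(*(T+tx*x+ty*y-[0,0,z]),r))-[200,210])*4
print('bore bottom edge',C(-.0051,.0016,.1938,.00825)[:,1].max(),'bore top',C(-.0051,.0016,.1788,.00825)[:,1].min())
for e in(-.002,-.001,0,.001,.002,.003):
  for y in (0,.0016):
    a=C(-.0051+e,y,.199,.0055);b=C(-.0051+e,y,.2005,.007);print(e,y,'low row',a[:,1].max().round(),b[:,1].max().round(),'col',b[b[:,1].argmax(),0].round())
```

```text
bore bottom edge 312.76864312092675 bore top 246.27605679472117
-0.002 0 low row 290.0 295.0 col 302.0
-0.002 0.0016 low row 290.0 295.0 col 314.0
-0.001 0 low row 284.0 289.0 col 302.0
-0.001 0.0016 low row 284.0 289.0 col 314.0
0 0 low row 277.0 282.0 col 302.0
0 0.0016 low row 277.0 282.0 col 314.0
0.001 0 low row 270.0 275.0 col 302.0
0.001 0.0016 low row 270.0 275.0 col 314.0
0.002 0 low row 264.0 269.0 col 302.0
0.002 0.0016 low row 264.0 269.0 col 314.0
0.003 0 low row 257.0 262.0 col 302.0
0.003 0.0016 low row 257.0 262.0 col 314.0
```

Emit:
carry_out([
  {"hand": 50,"x": 0.0005,"y": -0.0015,"z": 0.0,"ax": 0,"ay": 0,"az": 0},
  {"hand": 50,"x": 0.0005,"y": -0.0015,"z": 0.003,"ax": 0,"ay": 0,"az": 0},
  {"hand": 50,"x": 0.0005,"y": -0.0015,"z": 0.005,"ax": 0,"ay": 0,"az": 0},
  {"hand": 50,"x": 0.0005,"y": -0.0015,"z": 0.007,"ax": 0,"ay": 0,"az": 0},
  {"hand": 50,"x": 0.0005,"y": -0.0015,"z": 0.009,"ax": 0,"ay": 0,"az": 0},
  {"hand": 50,"x": 0.0005,"y": -0.0015,"z": 0.009,"ax": 0,"ay": 0,"az": 0},
])

```text
t: 5.5
tool_pos: [0.5016, 0.2324, 0.2611]
orientation: [3.094, 0.545, -0.001]
force: [0.9, 0.2, -3.6]
opening: 0.0601
gripper_force: 25.0
```

Emit:
carry_out([
  {"hand": 50,"x": 0,"y": 0,"z": 0.003,"ax": 0,"ay": 0,"az": 0},
  {"hand": 50,"x": 0,"y": 0,"z": 0.006,"ax": 0,"ay": 0,"az": 0},
  {"hand": 50,"x": 0,"y": 0,"z": 0.009,"ax": 0,"ay": 0,"az": 0},
  {"hand": 50,"x": 0,"y": 0,"z": 0.012,"ax": 0,"ay": 0,"az": 0},
  {"hand": 50,"x": 0,"y": 0,"z": 0.012,"ax": 0,"ay": 0,"az": 0},
])

```text
t: 6.12
tool_pos: [0.5015, 0.2324, 0.249]
orientation: [3.094, 0.545, -0.001]
force: [0.2, 0.7, -3.2]
opening: 0.0599
gripper_force: 25.0
```

Emit:
carry_out([
  {"hand": 50,"x": 0,"y": 0,"z": 0.008,"ax": 0,"ay": 0,"az": 0},
  {"hand": 50,"x": 0,"y": 0,"z": 0.016,"ax": 0,"ay": 0,"az": 0},
  {"hand": 50,"x": 0,"y": 0,"z": 0.024,"ax": 0,"ay": 0,"az": 0},
  {"hand": 50,"x": 0,"y": 0,"z": 0.029,"ax": 0,"ay": 0,"az": 0},
  {"hand": 50,"x": 0,"y": 0,"z": 0.031,"ax": 0,"ay": 0,"az": 0},
  {"hand": 50,"x": 0,"y": 0,"z": 0.031,"ax": 0,"ay": 0,"az": 0},
])

```text
t: 6.88
tool_pos: [0.5017, 0.2325, 0.2184]
orientation: [-3.094, -0.545, 0.0]
force: [1.2, -0.1, -3.8]
opening: 0.0604
gripper_force: 25.0
```

Emit:
carry_out([
  {"hand": 50,"x": 0,"y": 0,"z": 0.002,"ax": 0,"ay": 0,"az": 0},
  {"hand": 50,"x": 0,"y": 0,"z": 0.003,"ax": 0,"ay": 0,"az": 0},
  {"hand": 50,"x": 0,"y": 0,"z": 0.004,"ax": 0,"ay": 0,"az": 0},
  {"hand": 50,"x": 0,"y": 0,"z": 0.004,"ax": 0,"ay": 0,"az": 0},
])

```text
t: 7.38
tool_pos: [0.5017, 0.2324, 0.2144]
orientation: [-3.094, -0.545, 0.0]
force: [-0.3, 1.0, -2.8]
opening: 0.0602
gripper_force: 25.0
```

Emit:
carry_out([
  {"hand": 50,"x": 0,"y": 0,"z": 0.0005,"ax": 0,"ay": 0,"az": 0},
  {"hand": 50,"x": 0,"y": 0,"z": 0.001,"ax": 0,"ay": 0,"az": 0},
  {"hand": 50,"x": 0,"y": 0,"z": 0.0015,"ax": 0,"ay": 0,"az": 0},
])

```text
t: 7.75
tool_pos: [0.5018, 0.2325, 0.2137]
orientation: [3.094, 0.545, 0.0]
force: [-4.8, -2.3, 8.0]
opening: 0.0601
gripper_force: 25.0
```

Emit:
carry_out([
  {"hand": 72,"x": 0,"y": 0,"z": -0.001,"ax": 0,"ay": 0,"az": 0},
  {"hand": 75,"x": 0,"y": 0,"z": -0.001,"ax": 0,"ay": 0,"az": 0},
  {"hand": 75,"x": 0,"y": 0,"z": -0.015,"ax": 0,"ay": 0,"az": 0},
  {"hand": 75,"x": 0,"y": 0,"z": -0.05,"ax": 0,"ay": 0,"az": 0},
  {"hand": 75,"x": 0,"y": 0,"z": -0.092,"ax": 0,"ay": 0,"az": 0},
  {"hand": 75,"x": 0,"y": 0,"z": -0.092,"ax": 0,"ay": 0,"az": 0},
])

```text
t: 8.5
tool_pos: [0.5034, 0.2331, 0.3105]
orientation: [-3.092, -0.545, -0.014]
force: [0.4, 0.3, 0.1]
opening: 0.0697
gripper_force: 0.0
```

Emit:
carry_out([
  {"hand": 75,"x": -0.131,"y": 0.261,"z": 0,"ax": 0,"ay": 0,"az": 0},
  {"hand": 75,"x": -0.131,"y": 0.261,"z": 0,"ax": 0,"ay": 0,"az": 0},
  {"hand": 75,"x": -0.131,"y": 0.261,"z": 0,"ax": 0,"ay": 0,"az": 0},
  {"hand": 75,"x": -0.131,"y": 0.261,"z": 0,"ax": 0,"ay": 0,"az": 0},
  {"hand": 75,"x": -0.131,"y": 0.261,"z": 0,"ax": 0,"ay": 0,"az": 0},
  {"hand": 75,"x": -0.131,"y": 0.261,"z": 0,"ax": 0,"ay": 0,"az": 0},
  {"hand": 75,"x": -0.131,"y": 0.261,"z": 0,"ax": 0,"ay": 0,"az": 0},
  {"hand": 75,"x": -0.131,"y": 0.261,"z": 0,"ax": 0,"ay": 0,"az": 0},
])

```text
t: 9.5
tool_pos: [0.4679, -0.0565, 0.3047]
orientation: [-3.093, -0.547, 0.0]
force: [0.1, 0.8, -0.2]
opening: 0.0697
gripper_force: 0.0
```

Run:
```python
from h import *
p=camera_params('wrist');s=read_state();im,d=read_camera('wrist');print(s['tool_pos'],s['force'],s['opening'])
rings(im,.018,p);cv2.imwrite('pics/w4.png',im)
```

```text
[ 0.46788576 -0.05654745  0.30474659] [ 0.06517731  0.76358207 -0.22274184] 0.06972095908011998
[264.8 344. ] [  7.5 421.3] at [ 0.3566 -0.0862  0.018 ]
[389.8 292. ] [32.5 94.6] at [ 0.4389 -0.1667  0.018 ]
[166.5 291.6] [33.  93.9] at [0.3756 0.0069 0.018 ]
[278.4 216.4] [59.3 61.2] at [ 0.4682 -0.0578  0.018 ]
[410.7 221. ] [  7.8 154.7] at [ 0.5003 -0.156   0.018 ]
[ 5.5 92.1] [12.1 51.8] at [0.4884 0.1646 0.018 ]
```

View pics/w4.png

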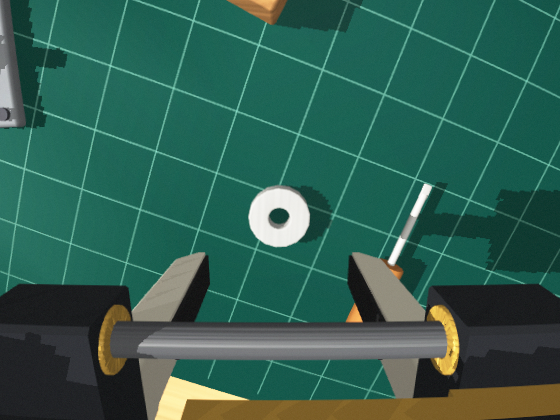

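The wrist view shows the middle ring at (278,216), with the awl well clear on the right. I'll grasp it now.

Emit:
carry_out([
  {"hand": 75,"x": 0.0017,"y": 0.0008,"z": 0.05,"ax": 0,"ay": 0,"az": 0},
  {"hand": 75,"x": 0.0017,"y": 0.0008,"z": 0.09,"ax": 0,"ay": 0,"az": 0},
  {"hand": 75,"x": 0.0017,"y": 0.0008,"z": 0.107,"ax": 0,"ay": 0,"az": 0},
  {"hand": 75,"x": 0.0017,"y": 0.0008,"z": 0.111,"ax": 0,"ay": 0,"az": 0},
  {"hand": 75,"x": 0.0017,"y": 0.0008,"z": 0.111,"ax": 0,"ay": 0,"az": 0},
  {"hand": 40,"x": 0.0017,"y": 0.0008,"z": 0.111,"ax": 0,"ay": 0,"az": 0},
  {"hand": 40,"x": 0.0017,"y": 0.0008,"z": 0.111,"ax": 0,"ay": 0,"az": 0},
  {"hand": 40,"x": 0.0017,"y": 0.0008,"z": 0.111,"ax": 0,"ay": 0,"az": 0},
], newtons=25)

```text
t: 10.55
tool_pos: [0.47, -0.0578, 0.1946]
orientation: [3.094, 0.545, 0.002]
force: [-0.9, 1.8, 5.6]
opening: 0.0461
gripper_force: 25.0
```

Emit:
carry_out([
  {"hand": 40,"x": 0,"y": 0,"z": -0.04,"ax": 0,"ay": 0,"az": 0},
  {"hand": 40,"x": 0,"y": 0,"z": -0.095,"ax": 0,"ay": 0,"az": 0},
  {"hand": 40,"x": 0.129,"y": -0.262,"z": -0.11,"ax": 0,"ay": 0,"az": 0},
  {"hand": 40,"x": 0.129,"y": -0.262,"z": -0.11,"ax": 0,"ay": 0,"az": 0},
  {"hand": 40,"x": 0.129,"y": -0.262,"z": -0.11,"ax": 0,"ay": 0,"az": 0},
  {"hand": 40,"x": 0.129,"y": -0.262,"z": -0.11,"ax": 0,"ay": 0,"az": 0},
  {"hand": 40,"x": 0.129,"y": -0.262,"z": -0.11,"ax": 0,"ay": 0,"az": 0},
  {"hand": 40,"x": 0.129,"y": -0.262,"z": -0.11,"ax": 0,"ay": 0,"az": 0},
])

```text
t: 11.55
tool_pos: [0.501, 0.2352, 0.3038]
orientation: [-3.092, -0.551, 0.0]
force: [-1.1, -1.0, -2.2]
opening: 0.0463
gripper_force: 25.0
```

Emit:
carry_out([
  {"hand": 40,"x": 0,"y": 0,"z": 0.015,"ax": 0,"ay": 0,"az": 0},
  {"hand": 40,"x": 0,"y": 0,"z": 0.028,"ax": 0,"ay": 0,"az": 0},
  {"hand": 40,"x": 0,"y": 0,"z": 0.032,"ax": 0,"ay": 0,"az": 0},
  {"hand": 40,"x": 0,"y": 0,"z": 0.032,"ax": 0,"ay": 0,"az": 0},
  {"hand": 40,"x": 0,"y": 0,"z": 0.032,"ax": 0,"ay": 0,"az": 0},
])

```text
t: 12.18
tool_pos: [0.5017, 0.2323, 0.2724]
orientation: [-3.094, -0.544, -0.001]
force: [-0.6, -0.1, -2.0]
opening: 0.0465
gripper_force: 25.0
```

Run:
```python
from h import *
plan(.5018,.2325,.272);s=read_state();im,d=read_camera('wrist');print(s['tool_pos'],s['force'],s['opening'])
cv2.imwrite('pics/w5.png',cv2.resize(im[210:330,200:350],None,fx=4,fy=4,interpolation=cv2.INTER_CUBIC))
```

```text
cur yaw -1.223 new -1.223 q6 1.56 shift [ 0.0002 -0.0002  0.0004] turn [-0.     -0.0008 -0.    ]
[0.50166292 0.23228173 0.27238145] [-0.58227046 -0.07198177 -2.03751477] 0.04652028126333063
```

View pics/w5.png

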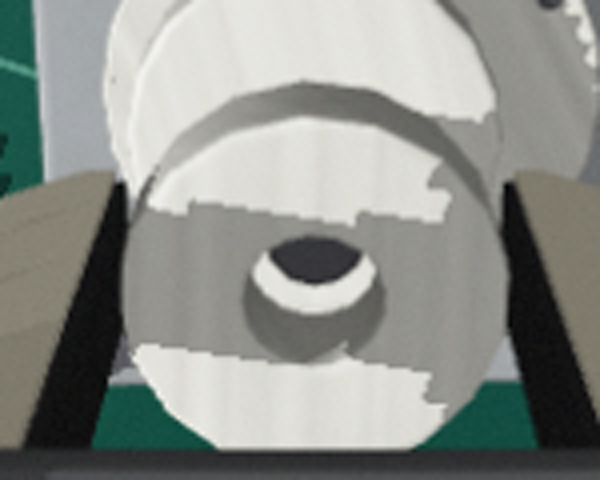

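Seen through the bore, the spindle tip is centred by column at about 315, with its near edge at row 285 and the bore edge at 313. I'll lower with a 0.5 mm correction.

Emit:
carry_out([
  {"hand": 40,"x": -0.0005,"y": 0,"z": 0.003,"ax": 0,"ay": 0,"az": 0},
  {"hand": 40,"x": -0.0005,"y": 0,"z": 0.006,"ax": 0,"ay": 0,"az": 0},
  {"hand": 40,"x": -0.0005,"y": 0,"z": 0.008,"ax": 0,"ay": 0,"az": 0},
  {"hand": 40,"x": -0.0005,"y": 0,"z": 0.01,"ax": 0,"ay": 0,"az": 0},
  {"hand": 40,"x": -0.0005,"y": 0,"z": 0.012,"ax": 0,"ay": 0,"az": 0},
  {"hand": 40,"x": -0.0005,"y": 0,"z": 0.012,"ax": 0,"ay": 0,"az": 0},
])

```text
t: 12.98
tool_pos: [0.5008, 0.2324, 0.2597]
orientation: [3.094, 0.545, -0.001]
force: [-0.9, -0.0, -2.5]
opening: 0.0463
gripper_force: 25.0
```

Emit:
carry_out([
  {"hand": 40,"x": 0,"y": 0,"z": 0.004,"ax": 0,"ay": 0,"az": 0},
  {"hand": 40,"x": 0,"y": 0,"z": 0.01,"ax": 0,"ay": 0,"az": 0},
  {"hand": 40,"x": 0,"y": 0,"z": 0.016,"ax": 0,"ay": 0,"az": 0},
  {"hand": 40,"x": 0,"y": 0,"z": 0.022,"ax": 0,"ay": 0,"az": 0},
  {"hand": 40,"x": 0,"y": 0,"z": 0.026,"ax": 0,"ay": 0,"az": 0},
  {"hand": 40,"x": 0,"y": 0,"z": 0.027,"ax": 0,"ay": 0,"az": 0},
  {"hand": 40,"x": 0,"y": 0,"z": 0.027,"ax": 0,"ay": 0,"az": 0},
])

```text
t: 13.85
tool_pos: [0.5009, 0.2324, 0.233]
orientation: [-3.094, -0.545, -0.0]
force: [-0.7, 0.8, -1.0]
opening: 0.0463
gripper_force: 25.0
```

Emit:
carry_out([
  {"hand": 40,"x": 0,"y": 0,"z": 0.001,"ax": 0,"ay": 0,"az": 0},
  {"hand": 40,"x": 0,"y": 0,"z": 0.002,"ax": 0,"ay": 0,"az": 0},
  {"hand": 40,"x": 0,"y": 0,"z": 0.0025,"ax": 0,"ay": 0,"az": 0},
  {"hand": 40,"x": 0,"y": 0,"z": 0.003,"ax": 0,"ay": 0,"az": 0},
])

```text
t: 14.35
tool_pos: [0.5009, 0.2324, 0.2299]
orientation: [-3.094, -0.545, -0.0]
force: [-0.4, 0.2, -1.9]
opening: 0.0462
gripper_force: 25.0
```

Emit:
carry_out([
  {"hand": 40,"x": 0,"y": 0,"z": 0.0005,"ax": 0,"ay": 0,"az": 0},
  {"hand": 40,"x": 0,"y": 0,"z": 0.001,"ax": 0,"ay": 0,"az": 0},
])

```text
t: 14.6
tool_pos: [0.501, 0.2324, 0.2296]
orientation: [3.094, 0.545, -0.0]
force: [-5.1, -1.9, 8.4]
opening: 0.0467
gripper_force: 24.9
```

Emit:
carry_out([
  {"hand": 60,"x": 0,"y": 0,"z": -0.001,"ax": 0,"ay": 0,"az": 0},
  {"hand": 65,"x": 0,"y": 0,"z": -0.001,"ax": 0,"ay": 0,"az": 0},
  {"hand": 65,"x": 0,"y": 0,"z": -0.01,"ax": 0,"ay": 0,"az": 0},
  {"hand": 65,"x": 0,"y": 0,"z": -0.045,"ax": 0,"ay": 0,"az": 0},
  {"hand": 65,"x": 0,"y": 0,"z": -0.076,"ax": 0,"ay": 0,"az": 0},
  {"hand": 65,"x": -0.05,"y": 0.09,"z": -0.076,"ax": 0,"ay": 0,"az": 0},
  {"hand": 65,"x": -0.07,"y": 0.13,"z": -0.076,"ax": 0,"ay": 0,"az": 0},
  {"hand": 65,"x": -0.1,"y": 0.18,"z": -0.076,"ax": 0,"ay": 0,"az": 0},
])

```text
t: 15.6
tool_pos: [0.4713, 0.0457, 0.3059]
orientation: [3.093, 0.546, 0.003]
force: [0.9, 0.2, 0.3]
opening: 0.0604
gripper_force: 0.0
```

Emit:
carry_out([
  {"hand": 65,"x": -0.122,"y": 0.235,"z": 0,"ax": 0,"ay": 0,"az": 0},
  {"hand": 65,"x": -0.122,"y": 0.235,"z": 0,"ax": 0,"ay": 0,"az": 0},
  {"hand": 65,"x": -0.122,"y": 0.235,"z": 0,"ax": 0,"ay": 0,"az": 0},
  {"hand": 65,"x": -0.122,"y": 0.235,"z": 0,"ax": 0,"ay": 0,"az": 0},
  {"hand": 65,"x": -0.122,"y": 0.235,"z": 0,"ax": 0,"ay": 0,"az": 0},
  {"hand": 65,"x": -0.122,"y": 0.235,"z": 0,"ax": 0,"ay": 0,"az": 0},
  {"hand": 65,"x": -0.122,"y": 0.235,"z": 0,"ax": 0,"ay": 0,"az": 0},
  {"hand": 65,"x": -0.122,"y": 0.235,"z": 0,"ax": 0,"ay": 0,"az": 0},
])

```text
t: 16.6
tool_pos: [0.4377, -0.2139, 0.3049]
orientation: [-3.093, -0.549, -0.0]
force: [-0.4, 0.5, 0.7]
opening: 0.0603
gripper_force: 0.0
```

Run:
```python
from h import *
p=camera_params('wrist');s=read_state();im,d=read_camera('wrist');print(s['tool_pos'],s['force'],s['opening'])
rings(im,.018,p);plan(.4347,-.2338,.194)
for y in (-.05,.05):print(s['tool_pos']+Ro.from_rotvec(s['orientation']).apply([0,y,0]))
tp=camera_params('top');print('awl',[at_z(tp,u/1.4,v/1.4,.015)[:2].round(3) for u,v in((482,360),(490,394),(488,320))])
```

```text
[ 0.43772069 -0.21390159  0.30489827] [-0.35219767  0.51548792  0.71734741] 0.06033975663516775
[256.  344.5] [  8.8 389.5] at [ 0.3232 -0.2367  0.018 ]
[376.7 291. ] [33.9 88.3] at [ 0.406  -0.3134  0.018 ]
[179.9 290.5] [34.  88.8] at [ 0.3504 -0.1608  0.018 ]
[302.3 228.4] [44.3 46.3] at [ 0.4354 -0.236   0.018 ]
[234.1 104.5] [  7.8 177.4] at [ 0.5052 -0.1567  0.018 ]
[519.4  39.2] [78.9 94.3] at [ 0.6202 -0.3309  0.018 ]
cur yaw -1.22 new -1.22 q6 0.66 shift [-0.0096  0.0175  0.1109] turn [-0.0002 -0.0001 -0.    ]
[ 0.42052765 -0.16695056  0.30491303]
[ 0.45491372 -0.26085262  0.3048835 ]
awl [array([ 0.453, -0.146]), array([ 0.392, -0.158]), array([ 0.525, -0.159])]
```

Emit:
carry_out([
  {"hand": 60,"x": -0.008,"y": 0.0197,"z": 0.03,"ax": 0,"ay": 0,"az": 0},
  {"hand": 60,"x": -0.008,"y": 0.0197,"z": 0.08,"ax": 0,"ay": 0,"az": 0},
  {"hand": 60,"x": -0.008,"y": 0.0197,"z": 0.105,"ax": 0,"ay": 0,"az": 0},
  {"hand": 60,"x": -0.008,"y": 0.0197,"z": 0.111,"ax": 0,"ay": 0,"az": 0},
  {"hand": 60,"x": -0.008,"y": 0.0197,"z": 0.111,"ax": 0,"ay": 0,"az": 0},
  {"hand": 25,"x": -0.008,"y": 0.0197,"z": 0.111,"ax": 0,"ay": 0,"az": 0},
  {"hand": 25,"x": -0.008,"y": 0.0197,"z": 0.111,"ax": 0,"ay": 0,"az": 0},
  {"hand": 25,"x": -0.008,"y": 0.0197,"z": 0.111,"ax": 0,"ay": 0,"az": 0},
], newtons=25)

```text
t: 17.65
tool_pos: [0.437, -0.2368, 0.1949]
orientation: [3.093, 0.545, 0.002]
force: [-1.0, 0.8, 5.1]
opening: 0.0347
gripper_force: 24.8
```

Emit:
carry_out([
  {"hand": 25,"x": 0,"y": 0,"z": -0.04,"ax": 0,"ay": 0,"az": 0},
  {"hand": 25,"x": 0,"y": 0,"z": -0.095,"ax": 0,"ay": 0,"az": 0},
  {"hand": 25,"x": 0.03,"y": -0.05,"z": -0.11,"ax": 0,"ay": 0,"az": 0},
  {"hand": 25,"x": 0.06,"y": -0.1,"z": -0.11,"ax": 0,"ay": 0,"az": 0},
  {"hand": 25,"x": 0.08,"y": -0.15,"z": -0.11,"ax": 0,"ay": 0,"az": 0},
  {"hand": 25,"x": 0.11,"y": -0.2,"z": -0.11,"ax": 0,"ay": 0,"az": 0},
  {"hand": 25,"x": 0.14,"y": -0.25,"z": -0.11,"ax": 0,"ay": 0,"az": 0},
  {"hand": 25,"x": 0.17,"y": -0.3,"z": -0.11,"ax": 0,"ay": 0,"az": 0},
])

```text
t: 18.65
tool_pos: [0.4938, 0.1053, 0.3042]
orientation: [3.094, 0.545, 0.001]
force: [0.9, -0.4, -0.2]
opening: 0.0342
gripper_force: 24.8
```

Emit:
carry_out([
  {"hand": 25,"x": 0.026,"y": -0.06,"z": 0,"ax": 0,"ay": 0,"az": 0},
  {"hand": 25,"x": 0.051,"y": -0.119,"z": 0,"ax": 0,"ay": 0,"az": 0},
  {"hand": 25,"x": 0.051,"y": -0.119,"z": 0,"ax": 0,"ay": 0,"az": 0},
  {"hand": 25,"x": 0.051,"y": -0.119,"z": 0.015,"ax": 0,"ay": 0,"az": 0},
  {"hand": 25,"x": 0.051,"y": -0.119,"z": 0.028,"ax": 0,"ay": 0,"az": 0},
  {"hand": 25,"x": 0.051,"y": -0.119,"z": 0.032,"ax": 0,"ay": 0,"az": 0},
  {"hand": 25,"x": 0.051,"y": -0.119,"z": 0.032,"ax": 0,"ay": 0,"az": 0},
])

```text
t: 19.52
tool_pos: [0.501, 0.2317, 0.2712]
orientation: [3.094, 0.543, -0.002]
force: [0.4, 0.3, -2.0]
opening: 0.0344
gripper_force: 24.8
```

Run:
```python
from h import *
plan(.5013,.2324,.272);s=read_state();im,d=read_camera('wrist');print(s['tool_pos'],s['force'],s['opening'])
cv2.imwrite('pics/w6.png',cv2.resize(im[210:330,200:350],None,fx=4,fy=4,interpolation=cv2.INTER_CUBIC))
```

```text
cur yaw -1.224 new -1.224 q6 1.56 shift [ 0.0005 -0.0006 -0.0008] turn [ 0.      0.0013 -0.    ]
[0.5009801  0.23167364 0.27121597] [ 0.43189194  0.28329052 -1.95952749] 0.03435734053800558
```

View pics/w6.png

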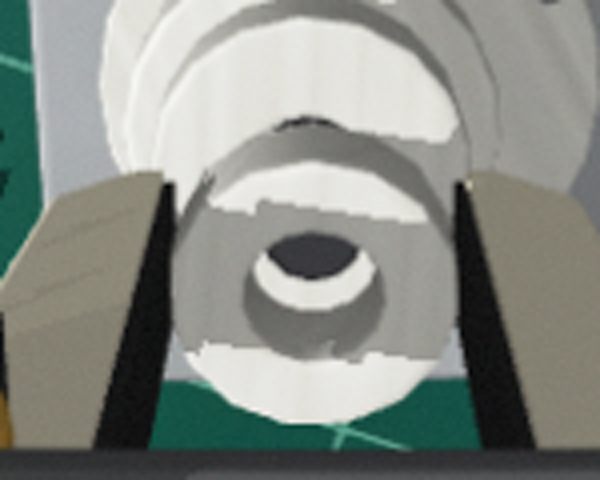

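The tip is centred in the bore: column 314, tip edge at row 279, bore edge at 311. I'll lower now.

Emit:
carry_out([
  {"hand": 25,"x": 0,"y": 0,"z": 0.002,"ax": 0,"ay": 0,"az": 0},
  {"hand": 25,"x": 0,"y": 0,"z": 0.004,"ax": 0,"ay": 0,"az": 0},
  {"hand": 25,"x": 0,"y": 0,"z": 0.006,"ax": 0,"ay": 0,"az": 0},
  {"hand": 25,"x": 0,"y": 0,"z": 0.008,"ax": 0,"ay": 0,"az": 0},
  {"hand": 25,"x": 0,"y": 0,"z": 0.01,"ax": 0,"ay": 0,"az": 0},
  {"hand": 25,"x": 0,"y": 0,"z": 0.01,"ax": 0,"ay": 0,"az": 0},
])

```text
t: 20.32
tool_pos: [0.5009, 0.2327, 0.2616]
orientation: [3.094, 0.545, -0.001]
force: [0.1, 0.6, -1.1]
opening: 0.034
gripper_force: 24.8
```

Emit:
carry_out([
  {"hand": 25,"x": 0,"y": 0,"z": 0.004,"ax": 0,"ay": 0,"az": 0},
  {"hand": 25,"x": 0,"y": 0,"z": 0.008,"ax": 0,"ay": 0,"az": 0},
  {"hand": 25,"x": 0,"y": 0,"z": 0.012,"ax": 0,"ay": 0,"az": 0},
  {"hand": 25,"x": 0,"y": 0,"z": 0.014,"ax": 0,"ay": 0,"az": 0},
  {"hand": 25,"x": 0,"y": 0,"z": 0.015,"ax": 0,"ay": 0,"az": 0},
  {"hand": 25,"x": 0,"y": 0,"z": 0.016,"ax": 0,"ay": 0,"az": 0},
  {"hand": 25,"x": 0,"y": 0,"z": 0.016,"ax": 0,"ay": 0,"az": 0},
])

```text
t: 21.2
tool_pos: [0.501, 0.2326, 0.2459]
orientation: [3.094, 0.545, -0.0]
force: [-1.4, -2.9, -0.4]
opening: 0.0345
gripper_force: 24.7
```

Emit:
carry_out([
  {"hand": 25,"x": 0,"y": 0,"z": 0.0005,"ax": 0,"ay": 0,"az": 0},
  {"hand": 25,"x": 0,"y": 0,"z": 0.001,"ax": 0,"ay": 0,"az": 0},
])

```text
t: 21.45
tool_pos: [0.501, 0.2326, 0.245]
orientation: [3.094, 0.545, -0.0]
force: [-2.4, -3.8, 2.6]
opening: 0.0343
gripper_force: 24.7
```

Emit:
carry_out([
  {"hand": 25,"x": 0,"y": 0,"z": 0.0005,"ax": 0,"ay": 0,"az": 0},
  {"hand": 25,"x": 0,"y": 0,"z": 0.0005,"ax": 0,"ay": 0,"az": 0},
])

```text
t: 21.7
tool_pos: [0.5011, 0.2326, 0.245]
orientation: [3.094, 0.545, -0.0]
force: [-4.0, -4.4, 4.8]
opening: 0.0344
gripper_force: 24.7
```

Seated: the height stopped changing while the force rose. I'll release, lift and check.

Emit:
carry_out([
  {"hand": 45,"x": 0,"y": 0,"z": -0.0005,"ax": 0,"ay": 0,"az": 0},
  {"hand": 52,"x": 0,"y": 0,"z": -0.0005,"ax": 0,"ay": 0,"az": 0},
  {"hand": 52,"x": 0,"y": 0,"z": -0.01,"ax": 0,"ay": 0,"az": 0},
  {"hand": 52,"x": 0,"y": 0,"z": -0.04,"ax": 0,"ay": 0,"az": 0},
  {"hand": 52,"x": -0.03,"y": 0,"z": -0.08,"ax": 0,"ay": 0,"az": 0},
  {"hand": 52,"x": -0.06,"y": 0,"z": -0.08,"ax": 0,"ay": 0,"az": 0},
  {"hand": 52,"x": -0.06,"y": 0,"z": -0.08,"ax": 0,"ay": 0,"az": 0},
])

```text
t: 22.58
tool_pos: [0.4438, 0.2121, 0.3254]
orientation: [-3.093, -0.545, -0.002]
force: [0.6, 0.2, -0.1]
opening: 0.0481
gripper_force: 0.0
```

Run:
```python
from h import *
p=camera_params('wrist');im,d=read_camera('wrist');cv2.imwrite('pics/w7.png',cv2.resize(im[0:300,130:530],None,fx=2,fy=2))
for u,v in((0,0),):pass
# heights of points in depth map
def h(u,v): return at_d(p,u,v,float(d[v,u])).round(4)
for x,y in((.5036,.2245),(.4925,.2345),(.512,.2345),(.498,.2155),(.5195,.2295),(.4765,.2295),(.525,.2295),(.498,.2565),(.498,.2025),(.471,.2295)):
    for z in(.068,.053,.038):
        u,v=proj(p,[x,y,z])[0].round().astype(int)
        if abs(h(u,v)[2]-z)<.006: print((x,y),h(u,v));break
```

```text
(0.512, 0.2345) [0.5118 0.2344 0.0685]
(0.498, 0.2155) [0.4983 0.2155 0.0678]
(0.5195, 0.2295) [0.5198 0.2293 0.0535]
(0.4765, 0.2295) [0.4767 0.2297 0.0529]
(0.525, 0.2295) [0.5251 0.2292 0.039 ]
(0.498, 0.2565) [0.4981 0.2562 0.0388]
(0.498, 0.2025) [0.4978 0.2024 0.0388]
(0.471, 0.2295) [0.4712 0.2297 0.0393]
```

View pics/w7.png

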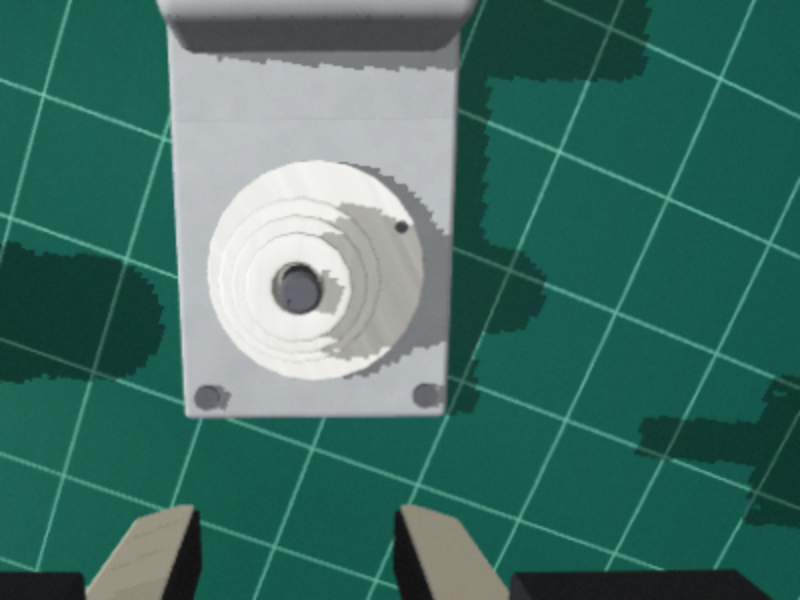

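The wrist view shows all three rings stacked on the spindle at (298,288), largest to smallest from the bottom up. Their tops read about 0.039, 0.053 and 0.068 m, so each lies flat. The gripper is clear.

```bash
python3 -c "
from h import *
print(robot.close_job())"
```

```text
the job is handed in; nothing more can be done
None
```

The three rings are on the spindle, large at the bottom, then middle, then small, each lowered gently until it lay flat (forces under about 10 N); the job took about 23 s and has been handed in.

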